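# Swing the orange saw-jig arm open

## Robot

A 6-joint arm with a two-finger parallel gripper is mounted at the origin on the work surface. World frame = base frame: x ahead of the robot, y to its left, z up, the work surface at z = 0. Lengths are in m, angles in rad, forces in N, time in s.
With the tool pointing down it reaches from about 0.25 to 0.775 m from the base axis. Payload 4 kg.
Tool frame: the origin (TCP) lies at the very end of the fingers, on their centre line; the grasp point (between the pads) lies 19 mm behind it; z points along the fingers, y is the line along which they close (so a half turn about z gives the same grasp; the last joint's range is limited). The gripper opens to 85 mm and grips with 20 to 120 N. Pads are 22 mm wide; open, the fingers measure 114 mm over their backs; the gripper's body (76 mm by 85 mm) begins 54 mm behind the grasp point. The pads swing forward as they close: fully open they stand 13 mm farther back than shut.
Start: joints at [1.147, 0.087, 1.371, -0, 1.684, -0.103], TCP at [0.173, 0.522, 0.205] pointing down, gripper open.
Joint ranges: [-3.1, 3.1], [-0.76, 2.03], [0.27, 2.55], [-1.08, 4.22], [0.17, 2.65], [-2.57, 2.57]. Speed limits (rad/s): [2.79, 2.79, 3.14, 3.14, 3.14, 3.14].

## Interface

Orientations are given as a unit quaternion [x, y, z, w].
In Python, from station import robot gives the robot as it stands.
- The arm moves only by the tool jog_arm, never from a script. Its arguments are lists of equal length, an entry for each row: "dr": the turn, a rotation vector about the tool's x, y, z in degrees, a list of three; "offset": the shift along the tool's x, y, z in m, a list of three; "fingers": the finger opening in m, from 0 to 0.0854. In form: {"dr": [[wx, wy, wz], ...], "offset": [[x, y, z], ...], "fingers": [fingers, ...]}. A call has 1 to 12 rows; each row is the pose to reach, as a shift and turn from the pose commanded when the call began, along the tool's axes at that moment; what a row does not reach only later rows make up. A row lasts 1/8 s, in which the tool goes at most 62.5 mm and 10.7 degrees, less where a joint would pass 70% of its speed; a pose out of reach is approached as far as the arm can. A call with a gripper value outside its range is refused whole. The fingers move at their own pace and stop on an object; "newtons" is the grip in N (left out, the last holds). Time passes only in rows, so rows that repeat a pose let the fingers close. It gives the time, the measured TCP pose, the force, the opening and the grip force at its end, in the units of the state.
- robot.get_state(): the state, without advancing time (a new reading comes with each control period).
- robot.get_image(name): name is "side" or "top" or "wrist"; returns a dict with "image" (480x640x3 uint8, blue, green, red), "depth" (480x640 float32, m along the optical axis (not along the pixel's ray), 0 where there is no reading), "fx", "fy", "cx", "cy" (pixels), "world_from_camera" (4x4, takes a point from camera to world coordinates); the wrist camera has in their place "tool_from_camera" (4x4, takes a point from camera to tool coordinates, whose origin is the TCP and whose axes are the flange's). Camera axes: x right, y down, z forward; pixel columns grow to the right and rows downward; lengths in m; the calibration is good to about 2 mm. The wrist camera is an equidistant fisheye: a pixel r from the principal point sees the ray r / f radians off the axis. A picture is of the moment at which its call begins: read the wrist's pose just before it.
- robot.hand_in(): hands the job in; it is judged then, once.
The state is a dict: "clock": time; "joint_pos": joint angles; "qd": joint speeds; "effort": joint torques, N m; "eef_pos": TCP position; "tool_rot": TCP orientation; "force": force on the tool from outside, world axes, zero at the start; "torque": the same for the moment, N m; "grip_width": finger opening in m; "grasp_force": force on a finger pad.
Only numpy, scipy, OpenCV 4.12 (cv2) and the standard library are available. Lean on these libraries where they do the work, as an engineer would, in place of code of your own. Each camera call takes 0.05 s, during which the arm holds its last target. There are 200 camera calls.

## Task

The aluminium bar in the orange-knobbed saw jig has to be freed: lift that jig's hold-down arm by its orange ball knob, over its balance point, and let go so that it rests fully open on its counterweight by itself. Leave the aluminium bar lying in its slot, and leave the arm with the blue knob down.

Things in the scene. Friction and masses are not known exactly. Their poses are not given: they have to be found in the camera images.
- orange_knob (a point): Centre of the orange ball knob, 36 mm wide, on the free end of the arm to open, 100 mm above the table while down, nothing above it or within 60 mm beside it. Its axes turn with the arm: x points along the arm to the hinge, 200 mm away and level with the knob while down; y along the level hinge axis; z up while down. The arm is a steel flat 20 mm wide, 14 mm thick, entering the ball along x.
- orange_arm (a joint): Angle of the orange arm (rad): 0 down over the bar, growing as the knob rises and swings over towards the hinge; 1.35 (77 degrees) fully open on the rear stop. Balances at about 0.6: below, it falls shut; beyond, it falls open slowly (damped) by itself. Lifting takes 1 to 2 N at the knob. Its counterweight is a dark steel cylinder 56 mm wide, 25 mm behind and 50 mm above the hinge.
- blue_knob (a point): Centre of the blue ball knob of the second jig, of the same build, sizes and axes, on the other side of the bench; this arm stays down.
- alu_bar: Aluminium bar, 20 x 200 x 20 mm, 0.22 kg, lying loose in the slot of the orange-knobbed jig under the arm's rubber foot; origin at the centre of its underside, long side along its y, parallel to the hinge and 80 mm from the knob towards the hinge. Its top is 62 mm above the table.

How it is judged:
By the outcome, as a careful person would: the job done as asked, in the order asked, and still so for the second after the job is handed in, with the robot touching nothing.
It also fails if it takes over 40 s, if anything falls off the work surface, if the arm or the gripper's body presses on something with over 40 N, if the wrist force passes 120 N, or if a joint passes its speed limit or range.

## Working session

There is one attempt and no reset: what is moved stays moved. The work goes in short steps, Python scripts to look and compute and a tool call to move; the robot and the scene stay as the last step left them, time stands still between calls to the robot, and variables do not carry over. Pictures are saved under pics/ and viewed, at most 10 in all, crops included, and the job is handed in when it is done.

Besides the shell and the picture viewer there is one more tool, called after "Call:" as a command line: name --argument value ..., lists and objects as JSON in quotes. jog_arm: Moves the arm, as the interface text tells. Its arguments: {"type":"object","properties":{"dr":{"type":"array"},"offset":{"type":"array"},"fingers":{"type":"array"},"newtons":{"type":"number"}},"required":["dr","offset","fingers"]}

```bash
mkdir -p pics; cat > h.py <<'E'
import numpy as np,cv2
from station import robot
def pts(d):
    v,u=np.indices(d['depth'].shape);z=d['depth']
    p=np.stack([(u-d['cx'])/d['fx']*z,(v-d['cy'])/d['fy']*z,z,np.ones_like(z)],-1)
    return p@d['world_from_camera'].T
E
python3 - <<'E'
from h import *
s=robot.get_state();print(s['clock'],s['eef_pos'],s['tool_rot'],s['force'])
ims=[]
for n in('top','side'):
    d=robot.get_image(n);np.savez(n+'.npz',**d);ims.append(d['image'])
    P=pts(d);h=cv2.cvtColor(d['image'],cv2.COLOR_BGR2HSV)
    for c,lo,hi in(('orange',5,20),('blue',100,130)):
        m=((h[...,0]>=lo)&(h[...,0]<=hi)&(h[...,1]>150)&(h[...,2]>80)).astype(np.uint8)
        k,l,st,ce=cv2.connectedComponentsWithStats(m)
        for i in range(1,k):
            if st[i,4]>40:
                q=P[(l==i)&(d['depth']>0)][:,:3];print(n,c,ce[i].round(),st[i],np.median(q,0).round(3),q.min(0).round(3),q.max(0).round(3))
cv2.imwrite('pics/a.png',cv2.resize(np.vstack(ims),(400,600)))
cv2.imwrite('pics/top.png',ims[0]);cv2.imwrite('pics/side.png',ims[1])
E
```

```text
0.0 [0.17317804 0.5214081  0.20399814] [ 1.59702586e-01  9.87164498e-01 -1.11580357e-03 -3.03819655e-04] [-0.30702051  0.23315079 -0.34692149]
top orange [527.  75.] [518  60  22  21  79] [ 0.931 -0.386  0.016] [ 0.926 -0.41   0.009] [ 0.964 -0.372  0.022]
top orange [ 59. 154.] [ 53 142  14  25  53] [0.78  0.47  0.001] [ 0.757  0.46  -0.002] [0.802 0.479 0.004]
top orange [575. 253.] [569 241  15  25 246] [ 0.599 -0.438  0.034] [ 0.58  -0.451  0.007] [ 0.623 -0.436  0.047]
top orange [176. 271.] [164 260  24  23 431] [0.557 0.211 0.113] [0.541 0.197 0.097] [0.574 0.23  0.12 ]
top orange [457. 276.] [445 270  22  15 122] [ 0.557 -0.229  0.062] [ 0.544 -0.243  0.059] [ 0.567 -0.208  0.066]
top orange [387. 289.] [359 281  67  20 379] [ 0.536 -0.111  0.062] [ 0.517 -0.176  0.051] [ 0.548 -0.069  0.065]
top orange [637. 332.] [632 304   8  81 359] [ 0.474 -0.54   0.02 ] [ 0.382 -0.547  0.008] [ 0.515 -0.537  0.034]
top orange [ 23. 341.] [  11  308   25   68 1166] [0.447 0.485 0.023] [ 0.392  0.467 -0.002] [0.502 0.525 0.029]
top orange [587. 374.] [579 361  18  28 372] [ 0.4   -0.438  
[... 1280 characters left out ...]
7] [ 0.424 -0.436  0.049]
side orange [402. 269.] [388 250  31  40 300] [ 0.533 -0.117  0.062] [ 0.515 -0.184  0.048] [ 0.551 -0.069  0.066]
side orange [515. 329.] [506 305  19  48 738] [ 0.325 -0.139  0.023] [ 0.303 -0.233 -0.002] [ 0.354 -0.101  0.029]
side orange [259. 357.] [246 344  27  27 555] [0.552 0.22  0.111] [0.539 0.162 0.051] [0.606 0.231 0.119]
side orange [  7. 446.] [  5 432   5  29  81] [ 0.778  0.469 -0.   ] [ 0.757  0.46  -0.002] [0.801 0.477 0.002]
side orange [449. 464.] [ 409  444   69   36 1262] [0.306 0.143 0.023] [ 0.284  0.088 -0.003] [0.341 0.188 0.029]
side blue [460. 242.] [450 232  20  20 313] [ 0.465 -0.193  0.108] [ 0.45  -0.394 -0.002] [ 0.542 -0.183  0.119]
```

View pics/top.png

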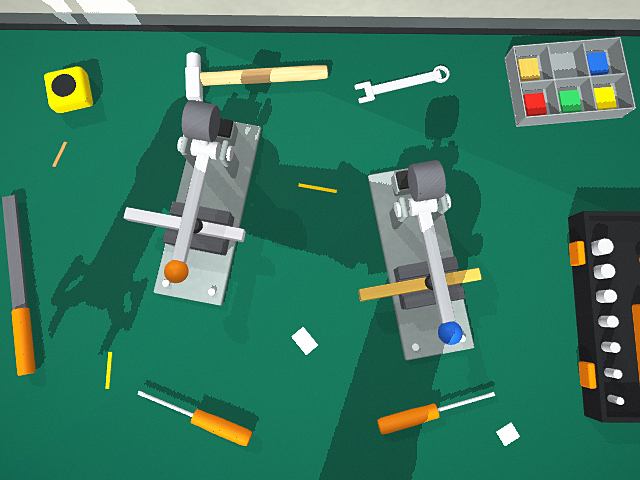

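View pics/side.png

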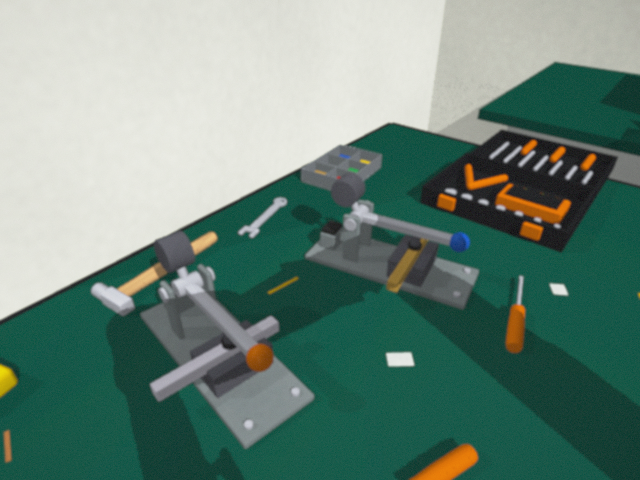

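The top view shows the orange knob at (176,271), with its arm running up to a hinge near (207,145). The blue jig is on the right, with its knob at (450,333). The side view agrees. Next I fit the ball and the arm direction.

```bash
cat > fit.py <<'E'
from h import *
from scipy.optimize import least_squares
from scipy.spatial.transform import Rotation as R
Q=[]
for n,b in(('top',(160,192,255,287)),('side',(244,275,342,373))):
    d=dict(np.load(n+'.npz'));P=pts(d)[...,:3];h=cv2.cvtColor(d['image'],cv2.COLOR_BGR2HSV)
    m=(h[...,0]<=20)&(h[...,1]>150)&(P[...,2]>.09)
    k=np.zeros_like(m);k[b[2]:b[3],b[0]:b[1]]=1
    q=P[m&k];f=least_squares(lambda c:np.linalg.norm(q-c,axis=1)-.018,[.555,.215,.1],loss='soft_l1',f_scale=.002).x
    print(n,f.round(4));Q.append(f)
    if n=='top':
        m=(h[...,1]<60)&(abs(P[...,2]-.105)<.008);k=np.zeros_like(m);k[165:262,150:230]=1
        a=P[m&k];print(len(a))
k=np.mean(Q,0);v=cv2.fitLine(a[:,:2].astype(np.float32),cv2.DIST_HUBER,0,.01,.01).ravel()
u=v[:2]*np.sign(v[0]);print('knob',k,'line',v,'dir',u,'off',np.cross(np.r_[u,0],np.r_[k[:2]-v[2:],0])[2])
s=robot.get_state();T=R.from_quat(s['tool_rot']);A=T.as_matrix();print('tool axes\n',A.round(3))
y=np.array([-u[1],u[0],0]);y*=np.sign(y@A[:,1]);z=np.array([0,0,-1.]);W=np.c_[np.cross(y,z),y,z]
print('W',W.round(3),'dr',(T.inv()*R.from_matrix(W)).as_rotvec(degrees=True).round(1))
for dz in(.10,-.019):print('offset',((k+[0,0,dz]-s['eef_pos'])@A).round(4))
E
python3 fit.py
```

```text
top [0.5584 0.215  0.1002]
1411
side [0.5577 0.2129 0.0996]
knob [0.55806133 0.21396443 0.09994171] line [ 0.9841925  -0.17710204  0.65421844  0.195461  ] dir [ 0.9841925  -0.17710204] off 0.00118131637875208
tool axes
 [[-0.949  0.315 -0.001]
 [ 0.315  0.949 -0.002]
 [ 0.    -0.002 -1.   ]]
W [[-0.984  0.177  0.   ]
 [ 0.177  0.984  0.   ]
 [ 0.     0.    -1.   ]] dr [-0.1 -0.  -8.2]
offset [-0.4622 -0.1705  0.0045]
offset [-0.4622 -0.1702  0.1235]
```

Call:
jog_arm --dr '[[0, 0, -2], [0, 0, -4], [0, 0, -6], [0, 0, -8], [0, 0, -8], [0, 0, -8], [0, 0, -8], [0, 0, -8], [0, 0, -8], [0, 0, -8], [0, 0, -8], [0, 0, -8]]' --offset '[[-0.05, -0.02, 0], [-0.1, -0.037, 0], [-0.15, -0.055, 0], [-0.2, -0.074, 0], [-0.25, -0.092, 0], [-0.3, -0.11, 0], [-0.35, -0.13, 0], [-0.4, -0.148, 0], [-0.44, -0.162, 0.004], [-0.462, -0.17, 0.004], [-0.462, -0.17, 0.004], [-0.462, -0.17, 0.004]]' --fingers '[0.085, 0.085, 0.085, 0.085, 0.085, 0.085, 0.085, 0.085, 0.085, 0.085, 0.085, 0.085]'

```text
clock: 1.6
eef_pos: [0.5574, 0.216, 0.2013]
tool_rot: [0.09, 0.996, 0.0, -0.0]
force: [-0.7, 0.9, -0.8]
grip_width: 0.0852
grasp_force: 0.0
```

```bash
python3 - <<'E'
from h import *
s=robot.get_state();print(s['clock'],s['eef_pos'],s['tool_rot'],s['force'])
d=robot.get_image('wrist');cv2.imwrite('pics/w1.png',d['image'])
from scipy.spatial.transform import Rotation as R
A=R.from_quat(s['tool_rot']).as_matrix();print(A.round(3),((np.array([.558,.214,.081])-s['eef_pos'])@A).round(4))
M=d['tool_from_camera'];h=cv2.cvtColor(d['image'],cv2.COLOR_BGR2HSV)
m=((h[...,0]>=5)&(h[...,0]<=20)&(h[...,1]>150)).astype(np.uint8)
k,l,st,ce=cv2.connectedComponentsWithStats(m)
for i in range(1,k):
    if st[i,4]<150:continue
    u,v=ce[i];x,y=(u-d['cx'])/d['fx'],(v-d['cy'])/d['fy'];r=np.hypot(x,y)
    ray=A@M[:3,:3]@np.array([np.sin(r)*x/r,np.sin(r)*y/r,np.cos(r)]);o=A@M[:3,3]+s['eef_pos']
    print(ce[i].round(),st[i,4],(o+ray*(.1-o[2])/ray[2]).round(4))
E
```

```text
1.6 [0.55741781 0.21596324 0.20133258] [ 8.98425152e-02  9.95955861e-01  3.44881890e-04 -3.55602761e-04] [-0.67332583  0.85276657 -0.82893099]
[[-0.984  0.179 -0.001]
 [ 0.179  0.984  0.001]
 [ 0.001  0.001 -1.   ]] [-0.001  -0.0019  0.1203]
[555.  69.] 1553 [0.4561 0.4225 0.1   ]
[15. 81.] 593 [ 0.363  -0.0412  0.1   ]
[322. 232.] 1073 [0.5597 0.212  0.1   ]
```

View pics/w1.png

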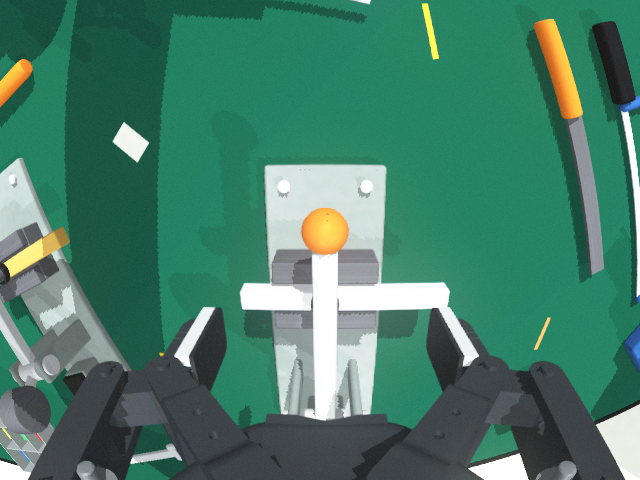

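The wrist view has the knob at (322,232), centred between the fingers with the arm along tool x, so I descend and grip lightly.

Call:
jog_arm --dr '[[0, 0, 0], [0, 0, 0], [0, 0, 0], [0, 0, 0], [0, 0, 0], [0, 0, 0], [0, 0, 0], [0, 0, 0], [0, 0, 0], [0, 0, 0], [0, 0, 0], [0, 0, 0]]' --offset '[[-0.001, -0.003, 0.03], [-0.001, -0.003, 0.06], [-0.001, -0.003, 0.09], [-0.001, -0.003, 0.11], [-0.001, -0.003, 0.12], [-0.001, -0.003, 0.12], [-0.001, -0.003, 0.12], [-0.001, -0.003, 0.12], [-0.001, -0.003, 0.12], [-0.001, -0.003, 0.12], [-0.001, -0.003, 0.12], [-0.001, -0.003, 0.12]]' --fingers '[0.085, 0.085, 0.085, 0.085, 0.085, 0.06, 0.045, 0.03, 0.03, 0.03, 0.03, 0.03]' --newtons 20

```text
clock: 3.15
eef_pos: [0.5598, 0.2137, 0.0827]
tool_rot: [0.09, 0.996, 0.002, 0.002]
force: [1.1, 5.0, 2.4]
grip_width: 0.0299
grasp_force: 2.8
```

```bash
python3 - <<'E'
from h import *
d=robot.get_image('wrist');e=robot.get_image('side')
cv2.imwrite('pics/w2.png',np.hstack([d['image'][150:450,120:520],cv2.resize(e['image'][270:420,160:360],(400,300))]))
s=robot.get_state();print(s['force'],s['grip_width'],s['grasp_force'])
E
```

```text
[1.21046815 4.09561416 2.19700191] 0.030017575662954966 2.782069221138954
```

View pics/w2.png

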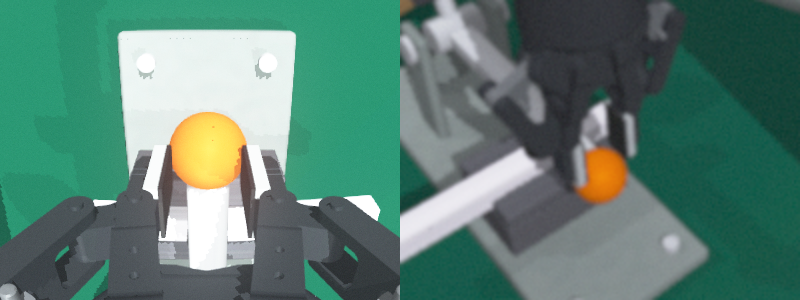

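The pads hold the ball at a chord of only 30 mm, and in the side crop the fingertips end near its centre level, so the grip is too high. I reopen slightly, go 9 mm lower and regrip.

Call:
jog_arm --dr '[[0, 0, 0], [0, 0, 0], [0, 0, 0], [0, 0, 0], [0, 0, 0], [0, 0, 0], [0, 0, 0], [0, 0, 0], [0, 0, 0]]' --offset '[[0, 0, 0], [0, 0, 0], [0, 0, 0.005], [0, 0, 0.009], [0, 0, 0.009], [0, 0, 0.009], [0, 0, 0.009], [0, 0, 0.009], [0, 0, 0.009]]' --fingers '[0.055, 0.055, 0.055, 0.055, 0.03, 0.02, 0.02, 0.02, 0.02]' --newtons 20

```text
clock: 4.38
eef_pos: [0.5587, 0.2145, 0.0723]
tool_rot: [0.09, 0.996, 0.003, 0.0]
force: [1.3, 6.6, -1.5]
grip_width: 0.034
grasp_force: 20.0
```

```bash
python3 - <<'E'
from h import *
d=robot.get_image('wrist');e=robot.get_image('side')
cv2.imwrite('pics/w3.png',np.hstack([d['image'][150:450,120:520],cv2.resize(e['image'][270:420,160:360],(400,300))]))
s=robot.get_state();print(s['force'],s['grip_width'],s['grasp_force'])
E
```

```text
[ 1.05107409  6.0293194  -1.58067683] 0.03437196535532538 20.050473511219025
```

View pics/w3.png

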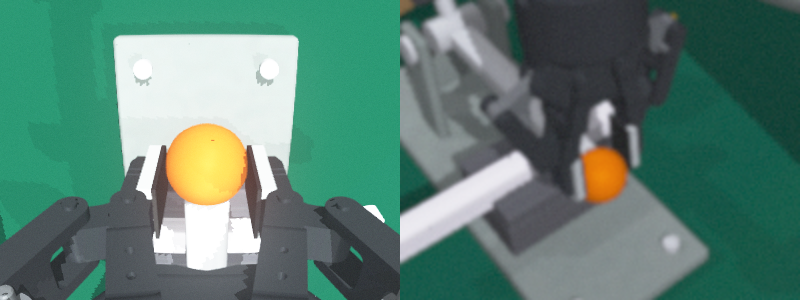

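The grip is now 34–36 mm wide at 20 N, near the ball's equator. I lift along the arc to about 0.85 rad without turning the tool, so the ball turns in the pads.

Call:
jog_arm --dr '[[0, 0, 0], [0, 0, 0], [0, 0, 0], [0, 0, 0], [0, 0, 0], [0, 0, 0], [0, 0, 0], [0, 0, 0], [0, 0, 0], [0, 0, 0], [0, 0, 0]]' --offset '[[-0.001, 0, -0.02], [-0.004, 0, -0.04], [-0.009, 0, -0.059], [-0.016, 0, -0.078], [-0.024, 0, -0.096], [-0.035, 0, -0.113], [-0.047, 0, -0.129], [-0.061, 0, -0.143], [-0.068, 0, -0.15], [-0.068, 0, -0.15], [-0.068, 0, -0.15]]' --fingers '[0.02, 0.02, 0.02, 0.02, 0.02, 0.02, 0.02, 0.02, 0.02, 0.02, 0.02]'

```text
clock: 5.85
eef_pos: [0.6257, 0.2023, 0.2231]
tool_rot: [0.089, 0.996, 0.003, 0.0]
force: [-1.3, 5.0, 2.8]
grip_width: 0.0329
grasp_force: 19.6
```

```bash
python3 - <<'E'
from h import *
e=robot.get_image('side')
cv2.imwrite('pics/s4.png',e['image'])
s=robot.get_state();print(s['eef_pos'],s['force'],s['grip_width'],s['grasp_force'])
E
```

```text
[0.6256287  0.20228472 0.22308728] [-0.33961488  6.03070259  1.32648971] 0.03266477325734695 19.620127379894257
```

View pics/s4.png

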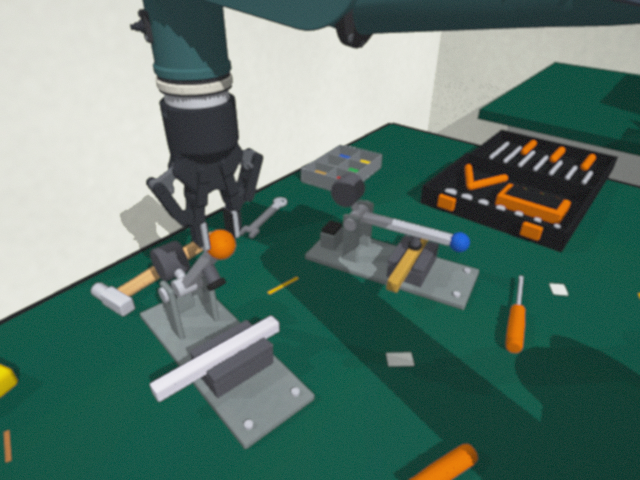

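The bar is still in its slot and the arm is up at about 0.85 rad with the knob at (222,244). I open and back off horizontally towards the robot.

Call:
jog_arm --dr '[[0, 0, 0], [0, 0, 0], [0, 0, 0], [0, 0, 0], [0, 0, 0], [0, 0, 0], [0, 0, 0], [0, 0, 0], [0, 0, 0], [0, 0, 0], [0, 0, 0], [0, 0, 0]]' --offset '[[0, 0, 0], [0, 0, 0], [0, 0, 0], [0.02, 0, 0], [0.06, 0, 0], [0.1, 0, 0], [0.14, 0, 0], [0.18, 0, 0], [0.2, 0, 0], [0.2, 0, 0], [0.2, 0, 0], [0.2, 0, 0]]' --fingers '[0.085, 0.085, 0.085, 0.085, 0.085, 0.085, 0.085, 0.085, 0.085, 0.085, 0.085, 0.085]'

```text
clock: 7.4
eef_pos: [0.4298, 0.2353, 0.2219]
tool_rot: [0.091, 0.996, -0.0, -0.0]
force: [-1.0, 0.2, 0.4]
grip_width: 0.0852
grasp_force: 0.0
```

Call:
jog_arm --dr '[[0, 0, 0], [0, 0, 0], [0, 0, 0], [0, 0, 0], [0, 0, 0], [0, 0, 0], [0, 0, 0], [0, 0, 0], [0, 0, 0], [0, 0, 0], [0, 0, 0], [0, 0, 0]]' --offset '[[0, 0, 0], [0, 0, 0], [0, 0, 0], [0, 0, 0], [0, 0, 0], [0, 0, 0], [0, 0, 0], [0, 0, 0], [0, 0, 0], [0, 0, 0], [0, 0, 0], [0, 0, 0]]' --fingers '[0.085, 0.085, 0.085, 0.085, 0.085, 0.085, 0.085, 0.085, 0.085, 0.085, 0.085, 0.085]'

```text
clock: 8.9
eef_pos: [0.4289, 0.2356, 0.2222]
tool_rot: [0.09, 0.996, 0.0, 0.0]
force: [-0.3, -0.7, 0.5]
grip_width: 0.0849
grasp_force: 0.0
```

```bash
cat > chk.py <<'E'
from h import *
for n in('side','top'):
    d=robot.get_image(n);cv2.imwrite(f'pics/e_{n}.png',d['image']);P=pts(d)[...,:3];h=cv2.cvtColor(d['image'],cv2.COLOR_BGR2HSV)
    q=P[(h[...,0]<=20)&(h[...,1]>150)&(P[...,2]>.15)&(P[...,1]>0.05)]
    if len(q):print(n,len(q),np.median(q,0).round(3))
s=robot.get_state();print(s['clock'],s['eef_pos'],s['force'])
E
python3 chk.py
```

```text
side 563 [0.7   0.194 0.303]
top 722 [0.707 0.181 0.307]
9.0 [0.42886073 0.23562287 0.22222605] [0.26822551 0.28743277 0.09698727]
```

View pics/e_side.png

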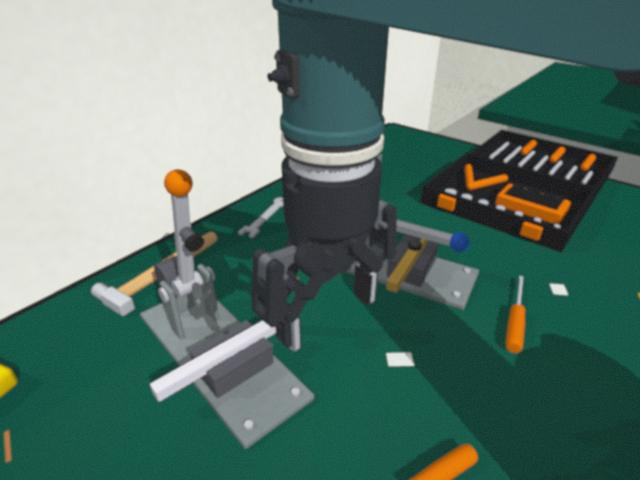

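The knob sits at (178,183) and matches the expected open position (x ≈ 0.71, z ≈ 0.295). The bar is in its slot and the blue arm is down. I check that it is still, then hand in.

Call:
jog_arm --dr '[[0, 0, 0], [0, 0, 0], [0, 0, 0], [0, 0, 0], [0, 0, 0], [0, 0, 0], [0, 0, 0], [0, 0, 0]]' --offset '[[0, 0, 0], [0, 0, 0], [0, 0, 0], [0, 0, 0], [0, 0, 0], [0, 0, 0], [0, 0, 0], [0, 0, 0]]' --fingers '[0.085, 0.085, 0.085, 0.085, 0.085, 0.085, 0.085, 0.085]'

```text
clock: 10.0
eef_pos: [0.4289, 0.2356, 0.2222]
tool_rot: [0.09, 0.996, 0.0, 0.0]
force: [-0.3, -0.6, 0.3]
grip_width: 0.085
grasp_force: 0.0
```

```bash
python3 chk.py; python3 -c "
from station import robot
print(robot.hand_in())"
```

```text
side 545 [0.7   0.194 0.302]
top 723 [0.707 0.181 0.307]
10.1 [0.42886934 0.23561453 0.22224618] [ 0.9198363  -0.39610125 -0.00643371]
the job is handed in; nothing more can be done
None
```

The orange arm rests open on its counterweight by itself, the aluminium bar is still in its slot, the blue arm is down, and the job was handed in at about 10 s with the gripper clear (no verdict was returned).

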